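# Open the tasting box on the cheese counter

### The arm

A 6-joint arm with a two-finger parallel gripper is mounted at the origin on the work surface. World frame = base frame: x ahead of the robot, y to its left, z up, the work surface at z = 0. Lengths are in m, angles in degrees, forces in N, time in s.
With the tool pointing down it reaches from about 0.375 to 0.75 m from the base axis. Payload 9 kg.
Tool frame: the origin (TCP) lies where the fingers leave the gripper's body, on its centre line; the fingertips stand 73 mm ahead of it and the grasp point (between the pads) lies 54 mm ahead of it (robot.tip_reach is the distance from the TCP to the fingertips, in m); z points along the fingers, y is the line along which they close (so a half turn about z gives the same grasp; the last joint's range is limited). The gripper opens to 85 mm and grips with 20 to 120 N. Pads are 22 mm wide; open, the fingers measure 114 mm over their backs; the gripper's body (76 mm by 85 mm) begins 54 mm behind the grasp point. The pads swing forward as they close: fully open they stand 13 mm farther back than shut.
Start: joints at [-78.879, 5.964, 5.575, 89.605, 0, 77.527], TCP at [0.24, -0.55, 0.304] pointing down, gripper open.
Joint ranges: [-171.21, 171.21], [-48.23, 106.86], [-62.78, 66.21], [-105.2, 120.99], [-86.42, 89.51], [-180, 180]. Speed limits (degrees/s): [127.2, 127.2, 147.25, 180, 180, 180].

### API

Orientations are given as [roll, pitch, yaw] about the fixed x, y, z axes, in that order (R = Rz(yaw) Ry(pitch) Rx(roll)).
In Python, from plant import robot gives the robot as it stands. Calls block until the motion is done:
- robot.move_pose(position, orientation): joint-space move of the TCP to a pose.
- robot.line_to(position, vel=0.15, rotation=None, guard=None): straight line of the TCP; rotation=None keeps the orientation; vel is the mean speed in m/s. With guard (N) it stops when the force on the tool has changed by that much, and returns True; else False.
- robot.goto_joints(angles): joint-space move.
- robot.set_gripper(opening): finger opening in m; the grip force is fixed at half the most; returns when the fingers have stopped.
- robot.pause(seconds).
- robot.ik(position, orientation): joint angles nearest the present ones, or None.
- robot.observe(): the state.
- robot.grab_frame(name): name is "scene" or "top" or "wrist"; returns the picture (420x560x3 uint8, blue, green, red); there is no depth.
- robot.get_calibration(name): a dict with "vertical_fov" (degrees; the focal length in pixels is half the picture's height over the tangent of half this angle, whatever the lens; pixels are square), "cx", "cy" (the principal point, pixels), "rvec" (rotation vector, rad) and "tvec" (3), from world to camera coordinates, as OpenCV has them. Camera axes: x right, y down, z forward; pixel columns grow to the right and rows downward; lengths in m; the calibration is good to about 2 mm. A picture is of the moment at which its call begins: read the wrist's pose just before it. get_calibration takes no time and is no camera call; for the wrist camera it gives the pose at the moment of the call.
A pose or a line that the arm cannot do raises robot.IKError and nothing moves.
- robot.job_done(): hands the job in, once; it reports no verdict.
The state is a dict: "time": time; "q": joint angles; "qvel": joint speeds; "joint_torque": joint torques, N m; "tool_pos": TCP position; "tcp_rot": TCP orientation; "ft_force": force on the tool from outside, world axes, zero at the start; "torque": the same for the moment, N m; "gripper_width": finger opening in m.
Only numpy, scipy, OpenCV 4.12 (cv2) and the standard library are available. Lean on these libraries where they do the work, as an engineer would, in place of code of your own. Each camera call takes 0.05 s, during which the arm holds its last target. There are 200 camera calls.

### The job

Get the red-lidded tasting box ready for customers using pushes of the fingertips alone, picking nothing up: first push the chutney bottle that stands behind that box along the counter to one side, until it stands upright wholly past the end of the box, then push the red lid up and over until it tips back and rests fully open by itself. Do not let the lid slam, leave the white-lidded box shut and do not disturb the other goods.

Things in the scene. Friction and masses are not known exactly. Their poses are not given: they have to be found in the camera images.
- red_box: the tasting box under the red lid, in light wood, fixed to the counter: 130 deep (its x) x 150 wide (its y) x 60 high, walls 8. Origin: centre of the underside; z up, x from the lipped front to the hinged back, y along its width. It may stand on the left or on the right.
- red_lid (a joint): 0 = shut, grows as it opens, 2.0 = against its stop, leaning well back. The lid is a red board 155 x 150 x 10, about 0.2 kg, hinged along the box's top back edge. The hinge is free and slightly damped: let go below about 1.5 rad the lid falls shut, beyond that it tips back by itself.
- red_lid_edge (a point): middle of the lower front edge of the red lid (the underside of the lip, 155 from the hinge line). When shut the lid overhangs the box front by 25, a lip that a fingertip can get under; on that front edge stands a light wooden tab 60 wide, 8 thick and 35 high, which can be pushed too
- red_lid_hinge (a point): middle of the red lid's hinge line, which runs along the box's y, 65 behind the box's centre and 60.5 above the counter
- bottle_mid (a point): the chutney bottle, red-brown with a paper label and white cap, loose, about 0.45 kg: 68 across up to 150, narrowing to a 38 wide cap, 200 high; this point is on its axis half-way up (100 above its foot); z along the bottle. It stands close behind the red box, in the way of the lid. Pushed low it slides upright
- white_box: a second tasting box, with a white lid, in light wood, fixed to the counter: 130 deep (its x) x 150 wide (its y) x 60 high, walls 8. Origin: centre of the underside; z up, x from the lipped front to the hinged back, y along its width.
- white_lid (a joint): the white lid, like the red one; 0 = shut. Leave it shut
- wrapped_cheese_mid (a point): a small block of cheese in white paper with a red band, 80 x 55 x 35, loose; point at its centre. Leave it alone
- cheese_wheel_mid (a point): a small golden cheese wheel, 128 across, 40 high, loose; point at its centre. Leave it alone
- mustard_jar_mid (a point): a small jar with a yellow cap, 60 across, 80 high, loose; point at its centre. Leave it alone
- honey_jar_mid (a point): an amber jar with a brass cap, 68 across, 100 high, loose; point at its centre. Leave it alone
- card_terminal_mid (a point): a grey card terminal, 170 x 80 x 30, loose; point at its centre. Leave it alone
Not all that is in view belongs to the job. What is shaped like the red_box but pink is not meant.

How it is judged (in metres and radians):
On the way, in this order (a step that is already met when the one before it is completed fails the run):
1. the bottle has been pushed aside past the end of the red box and stands upright, with the lid not yet raised ((y of bottle_mid in the frame of red_box above 0.105 m or y of bottle_mid in the frame of red_box below -0.105 m) and angle between bottle_mid's own z axis and vertical below 0.1 rad and height (world z) of bottle_mid between 0.094 and 0.106 m and value of joint red_lid below 0.5 rad), for 0.2 s.
2. the red lid rests fully back (value of joint red_lid above 1.9 rad and contact force between the fingers and red_lid below 0.1 N), for 0.2 s.
At the end, for the whole second after the job is handed in: The red lid rests open past 1.9 rad on its own; the bottle stands upright (within 0.1 rad) on the counter, its axis more than 105 mm to either side of the red box's centre along the box's width; the white lid is shut (under 0.05 rad) (value of joint red_lid above 1.9 rad and (y of bottle_mid in the frame of red_box above 0.105 m or y of bottle_mid in the frame of red_box below -0.105 m) and angle between bottle_mid's own z axis and vertical below 0.1 rad and height (world z) of bottle_mid between 0.094 and 0.106 m and value of joint white_lid below 0.05 rad); the robot touches nothing.
It fails at once if the bottle is lifted off the counter (height (world z) of bottle_mid above 0.11 m).
It fails at once if the bottle is knocked over (angle between bottle_mid's own z axis and vertical above 0.5 rad).
It fails at once if the red lid slams (turns faster than 4 rad/s either way) (velocity of joint red_lid above 4 rad/s or velocity of joint red_lid below -4 rad/s).
It fails at once if the white lid is raised (value of joint white_lid above 0.15 rad).
It fails at once if another article on the counter is moved by more than 20 mm (distance of any of wrapped_cheese_mid, cheese_wheel_mid, mustard_jar_mid, honey_jar_mid, card_terminal_mid from where it was at the start of the episode above 0.02 m).
It also fails if it takes over 59 s, if anything falls off the work surface, if the arm or the gripper's body presses on something with over 40 N, if the wrist force passes 120 N, or if a joint passes its speed limit or range.

## Working session

There is one attempt and no reset: what is moved stays moved. The work goes in short steps, each a Python script; the robot and the scene stay as the last script left them, time stands still between calls to the robot, and variables do not carry over. Pictures are saved under pics/ and viewed, on a budget of 10 in all, crops included, one or two more only if the job needs it, and the job is handed in when it is done.

```bash
ls; mkdir -p pics
python3 - <<'E'
from plant import robot
import cv2
for n in("scene","top"):
    cv2.imwrite(f"pics/{n}0.png",robot.grab_frame(n)); print(n,robot.get_calibration(n))
print(robot.observe()["time"])
E
```

```text
pics
scene {'vertical_fov': 46.10628422433699, 'cx': 272.97389215831674, 'cy': 202.6731130127295, 'rvec': array([ 1.04293761,  2.65444593, -0.74288823]), 'tvec': array([ 0.3321568 , -0.21042072,  1.62762758])}
top {'vertical_fov': 42.811362297651016, 'cx': 280.05781399539836, 'cy': 206.2217501170121, 'rvec': array([ 2.12482455, -2.13461474,  0.20029773]), 'tvec': array([0.02081388, 0.45377979, 1.53193898])}
0.1
```

View pics/scene0.png

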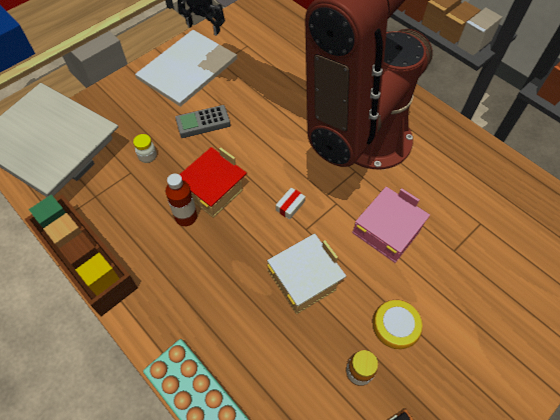

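View pics/top0.png

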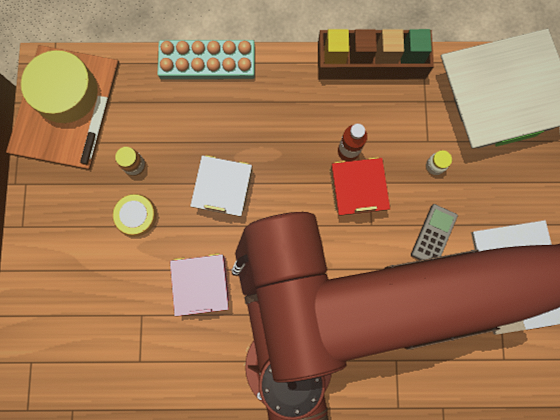

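The red box is at top px (360,187), its tab towards the robot. The bottle stands behind it at (350,145), left of centre. The mustard jar is at (440,162) to the right, and the wrapped cheese is hidden under the arm in the top view. Next I measure.

```bash
cat > h.py <<'E'
import numpy as np, cv2
from plant import robot
def cam(n):
    c=robot.get_calibration(n); f=210/np.tan(np.radians(c["vertical_fov"]/2))
    K=np.array([[f,0,c["cx"]],[0,f,c["cy"]],[0,0,1]]); return K,cv2.Rodrigues(c["rvec"])[0],c["tvec"]
def ray(n,uv,z):
    K,R,t=cam(n); d=R.T@np.linalg.solve(K,[uv[0],uv[1],1]); o=-R.T@t
    return o+d*(z-o[2])/d[2]
def proj(n,p):
    K,R,t=cam(n); q=K@(R@np.array(p)+t); return q[:2]/q[2]
def blobs(im,lo,hi,mn=40):
    h=cv2.cvtColor(im,cv2.COLOR_BGR2HSV); m=cv2.inRange(h,np.array(lo),np.array(hi))
    cs,_=cv2.findContours(m,cv2.RETR_EXTERNAL,cv2.CHAIN_APPROX_NONE)
    return [c for c in cs if cv2.contourArea(c)>mn]
E
python3 - <<'E'
from h import *
np.set_printoptions(precision=4,suppress=True)
im={n:cv2.imread(f"pics/{n}0.png") for n in("scene","top")}
for n in im:
    for c in blobs(im[n],(0,220,150),(6,255,255),300):
        p=np.array([ray(n,q[0],.0705)[:2] for q in c],np.float32)
        r=cv2.minAreaRect(p); print(n,"red",r,cv2.minAreaRect(c)[0]); print(cv2.boxPoints(r))
    for c in blobs(im[n],(0,0,190),(180,50,255),25):
        r=cv2.minAreaRect(c); 
        if r[1][0]<60: print(n,"white",r, "z.2",ray(n,r[0],.2),"z0.035",ray(n,r[0],.035))
    for c in blobs(im[n],(22,150,130),(34,255,255),60):
        r=cv2.minAreaRect(c); print(n,"yel",r[0],r[1],"z.08",ray(n,r[0],.08))
print("terminal", [ray("top",q,.03)[:2] for q in((438,205),(457,212),(436,262),(412,255))])
print("cheese scene", [ray("scene",q,.0175)[:2] for q in((275,205),(293,188),(305,198),(290,216))])
E
```

```text
scene red ((0.5100500583648682, -0.21166974306106567), (0.15232984721660614, 0.14854514598846436), 6.205625534057617) (211.55206298828125, 174.09451293945312)
[[ 0.4263 -0.1461]
 [ 0.4424 -0.2937]
 [ 0.5938 -0.2773]
 [ 0.5777 -0.1296]]
scene white ((398.800048828125, 321.4000244140625), (31.304948806762695, 27.72724151611328), 26.56505012512207) z.2 [0.4977 0.4632 0.2   ] z0.035 [0.4308 0.4536 0.035 ]
scene white ((306.31866455078125, 267.7008361816406), (53.56648254394531, 57.92021942138672), 58.78159713745117) z.2 [0.5574 0.2298 0.2   ] z0.035 [0.4996 0.1846 0.035 ]
scene white ((295.0099182128906, 203.59902954101562), (4.714103698730469, 23.14835548400879), 39.28940963745117) z.2 [0.453  0.0838 0.2   ] z0.035 [0.3793 0.0164 0.035 ]
scene white ((285.0823974609375, 197.07058715820312), (4.121678829193115, 22.560768127441406), 40.60129928588867) z.2 [0.458  0.0521 0.2   ] z0.035 [ 0.3851 -0.0201  0.035 ]
scene white ((174.0, 179.0), (10.0, 12.0), 90.0) z.2 [ 0.6344 -0.189   0.2   ] z0.035 [ 0.5883 -0.2979  0.035 ]
scene white ((182.7294921875, 66.47540283203125), (49.038124084472656
[... 1499 characters left out ...]
.5, 67.5), (11.0, 93.0), 90.0) z.2 [0.8153 0.2239 0.2   ] z0.035 [0.8919 0.2469 0.035 ]
top white ((220.86001586914062, 56.48000717163086), (7.0, 10.0), 53.13010025024414) z.2 [0.8478 0.182  0.2   ] z0.035 [0.9283 0.2    0.035 ]
top white ((241.0, 56.0), (10.0, 20.0), 90.0) z.2 [0.8492 0.1261 0.2   ] z0.035 [0.9298 0.1375 0.035 ]
top yel (442.5, 158.5) (17.0, 17.0) z.08 [ 0.5863 -0.4554  0.08  ]
top yel (338.0, 40.5) (21.0, 20.0) z.08 [ 0.9576 -0.1596  0.08  ]
terminal [array([ 0.4577, -0.4496]), array([ 0.4364, -0.5046]), array([ 0.2892, -0.4339]), array([ 0.3099, -0.365 ])]
cheese scene [array([ 0.4187, -0.0281]), array([ 0.3372, -0.0349]), array([0.3357, 0.0156]), array([0.4121, 0.0298])]
```

```bash
cat >> h.py <<'E'
from scipy.spatial.transform import Rotation as Rn
YAW=6.2; H=np.array([.586,-.2035,.0605])   # hinge middle
def setbox(yaw,h):
    global YAW,H; YAW,H=yaw,np.array(h)
def W(p):  # box-hinge frame (x back, y left, z world height) -> world
    return np.r_[H[:2]+Rn.from_euler('z',YAW,degrees=True).as_matrix()[:2,:2]@np.array(p[:2]),p[2]]
def B(p):
    return Rn.from_euler('z',-YAW,degrees=True).as_matrix()[:2,:2]@(np.array(p[:2])-H[:2])
def rpy(z,y):  # tool z and y axes in box frame
    z=np.array(z,float);y=np.array(y,float); M=np.c_[np.cross(y,z),y,z]
    return (Rn.from_euler('z',YAW,degrees=True)*Rn.from_matrix(M)).as_euler('xyz',degrees=True)
def slot(theta,yb,sgn=1,w=.045,phi0=35,tip=.068,r=.140,lead=0.):
    """tool pose with lower finger's inner tip corner on lid underside at radius r, lid angle theta (deg)"""
    phi=np.radians(phi0+theta*60/115); th=np.radians(theta)
    a=np.array([np.cos(phi),0,-np.sin(phi)]); n=np.array([np.sin(phi),0,np.cos(phi)])
    P=np.array([-r*np.cos(th),yb,.0605+r*np.sin(th)])+lead*np.array([np.sin(th),0,np.cos(th)])
    T=P-tip*a+w/2*n
    return W(T),rpy(a,sgn*n)
E
python3 - <<'E'
from h import *
np.set_printoptions(precision=4,suppress=True)
im=cv2.imread("pics/top0.png")
print(cv2.cvtColor(im,cv2.COLOR_BGR2HSV)[185,360])
for c in blobs(im,(0,220,150),(180,255,255),300):
    q=cv2.minAreaRect(c)
    if 300<q[0][0]<420 and 150<q[0][1]<230:
        p=np.array([ray("top",x[0],.0705)[:2] for x in c],np.float32)
        r=cv2.minAreaRect(p); print(r,cv2.boxPoints(r))
        q=cv2.approxPolyDP(cv2.convexHull(c),5,True)[:,0]; print(q,np.array([ray("top",x,.0705)[:2] for x in q]))
im=cv2.imread("pics/scene0.png")
for c in blobs(im,(0,220,150),(6,255,255),300):
    q=cv2.approxPolyDP(cv2.convexHull(c),5,True)[:,0]; print("s",q,np.array([ray("scene",x,.0705)[:2] for x in q]))
print("bottle B",B((.634,-.191)))
for sgn in(1,-1):
  for yb in(-.052,.052):
    for ph in (20,35,50):
      out=[]
      for th in range(0,116,10):
        p,o=slot(th,yb,sgn,phi0=ph); q=robot.ik(p,o); out.append(0 if q is None else 1)
      print(sgn,yb,ph,out, robot.ik(*slot(0,yb,sgn,phi0=ph)),robot.ik(*slot(60,yb,sgn,phi0=ph)),q)
E
```

```text
[  2 198 202]
s [[211 147]
 [245 173]
 [210 205]
 [180 173]] [[ 0.4427 -0.2922]
 [ 0.4301 -0.1473]
 [ 0.5769 -0.1319]
 [ 0.5721 -0.2796]]
bottle B [0.0491 0.0072]
1 -0.052 20 [0, 0, 1, 1, 1, 1, 1, 1, 1, 1, 1, 1] None [-55.1253 -29.9719 -37.8007  61.1465  33.2649  35.0203] [-34.6619  10.2151   5.1963  75.3793   8.2107  49.8289]
1 -0.052 35 [1, 1, 1, 1, 1, 1, 1, 1, 1, 1, 1, 1] [-73.6011 -39.0559 -62.0705  52.7941  53.7271  17.4147] [-47.7796 -17.2113 -23.98    68.7595  18.9681  38.4506] [-30.4771  28.16    27.0349  90.7931  -1.4281  53.3469]
1 -0.052 50 [1, 1, 1, 1, 1, 1, 1, 1, 1, 1, 1, 1] [-64.8848 -34.6302 -53.6151  55.7983  37.4506  24.1003] [-41.2332  -2.7492  -8.9925  77.85     6.3929  42.897 ] [-27.1131  52.6643  58.772  110.7757  -9.4483  57.9057]
1 0.052 20 [0, 0, 0, 0, 0, 0, 1, 1, 1, 1, 1, 1] None [-47.0291 -47.3691 -49.0424  62.7085  30.0525  43.7561] [-26.8865   2.0989  -3.4953  73.7908   6.844   57.5501]
1 0.052 35 [0, 0, 0, 0, 0, 1, 1, 1, 1, 1, 1, 1] None [-39.343  -29.6228 -33.565   68.9714  16.6695  46.9786] [-23.1855  20.554   17.5123  89.0423  -1.1731  60.6359]
1 0.052
[... 642 characters left out ...]
2  -53.6151   55.7983   37.4506 -155.8997] [ -41.2332   -2.7492   -8.9925   77.85      6.3929 -137.103 ] [ -27.1131   52.6643   58.772   110.7757   -9.4483 -122.0943]
-1 0.052 20 [0, 0, 0, 0, 0, 0, 1, 1, 1, 1, 1, 1] None [ -47.0291  -47.3691  -49.0424   62.7085   30.0525 -136.2439] [ -26.8865    2.0989   -3.4953   73.7908    6.844  -122.4499]
-1 0.052 35 [0, 0, 0, 0, 0, 1, 1, 1, 1, 1, 1, 1] None [ -39.343   -29.6228  -33.565    68.9714   16.6695 -133.0214] [ -23.1855   20.554    17.5123   89.0423   -1.1731 -119.3641]
-1 0.052 50 [0, 0, 1, 1, 1, 1, 1, 1, 1, 1, 1, 1] None [ -32.9471  -12.1754  -17.696    77.7151    5.477  -128.8232] [ -20.2874   42.3621   43.7216  107.0197   -7.6608 -115.4323]
```

Run:
```python
from h import *
np.set_printoptions(precision=4,suppress=True)
im=cv2.imread("pics/top0.png")
for c in blobs(im,(0,185,150),(6,255,255),800):
        p=np.array([ray("top",x[0],.0705)[:2] for x in c],np.float32)
        r=cv2.minAreaRect(p); print(r,cv2.boxPoints(r))
        q=cv2.approxPolyDP(cv2.convexHull(c),5,True)[:,0]; print(q,np.array([ray("top",x,.0705)[:2] for x in q]))
# left/right edges line fits in lid: rows/cols
h=cv2.cvtColor(im,cv2.COLOR_BGR2HSV); m=cv2.inRange(h,np.array((0,185,150)),np.array((6,255,255)))
L=[];R=[]
for v in range(168,206):
    u=np.where(m[v,320:400])[0]+320; L.append(ray("top",(u[0]-.5,v),.0705)[:2]); R.append(ray("top",(u[-1]+.5,v),.0705)[:2])
Bk=[];F=[]
for u in range(341,383):
    v=np.where(m[150:225,u])[0]+150; Bk.append(ray("top",(u,v[0]-.5),.0705)[:2]); F.append(ray("top",(u,v[-1]+.5),.0705)[:2])
for n,P in zip("LRBF",(L,R,Bk,F)):
    P=np.array(P,np.float32); l=cv2.fitLine(P,cv2.DIST_HUBER,0,.01,.01).ravel(); print(n,l,np.degrees(np.arctan2(l[1],l[0])))
for ph in(42,50):
  for e in(0,.03,.05,.07):
    p,o=slot(0,-.052,phi0=ph,w=.05); p=p-np.r_[np.array([np.cos(.108),np.sin(.108)])*e,.02]; print(ph,e,robot.ik(p,o))
```

```text
((0.5078916549682617, -0.2140393853187561), (0.153334379196167, 0.1491674780845642), 6.351189613342285) [[ 0.4234 -0.1484]
 [ 0.4399 -0.2966]
 [ 0.5923 -0.2797]
 [ 0.5758 -0.1314]]
[[381 158]
 [389 208]
 [339 214]
 [332 164]] [[ 0.591  -0.2778]
 [ 0.442  -0.2951]
 [ 0.4251 -0.1504]
 [ 0.5734 -0.1336]]
L [ 0.9942  0.1074  0.5002 -0.1401] 6.1631436
R [ 0.9939  0.1102  0.5056 -0.2893] 6.3258686
B [ 0.1079 -0.9942  0.584  -0.208 ] -83.80366
F [ 0.309  -0.9511  0.4386 -0.2052] -72.0023
42 0 [-69.4005 -36.2799 -59.5199  51.3204  46.0379  20.9919]
42 0.03 [-74.1691 -38.0756 -60.328   57.2217  47.1108  14.2303]
42 0.05 [-77.5177 -38.6992 -60.5606  61.2094  47.6193   9.3428]
42 0.07 [-80.9897 -38.8464 -60.5614  65.1683  47.9235   4.1957]
50 0 [-64.6124 -33.1401 -54.6454  53.0769  37.3786  24.4311]
50 0.03 [-69.0326 -36.1024 -56.3308  57.6989  38.4298  18.9888]
50 0.05 [-72.1598 -37.7302 -57.2201  60.901   39.0183  15.0517]
50 0.07 [-75.4261 -39.0343 -57.9151  64.1522  39.4893  10.8772]
```

```bash
sed -i 's/^YAW=.*/YAW=6.25; H=np.array([.586,-.2045,.0605])   # hinge middle/' h.py
python3 - <<'E'
from h import *
np.set_printoptions(precision=3,suppress=True)
print("bottle",B((.634,-.1907)), robot.tip_reach)
o=min((rpy((0,0,-1),(0,s,0)) for s in(1,-1)),key=lambda o:abs(robot.ik(W((.05,-.115,.3)),o)[5]-robot.observe()["q"][5]))
for y in(-.115,.054): print(robot.ik(W((.05,y,.085)),o))
robot.set_gripper(.085)
robot.move_pose(W((.05,-.115,.30)),o)
robot.line_to(W((.05,-.115,.085)),vel=.12,guard=8)
s=robot.observe(); print(s["time"],s["tool_pos"],s["gripper_width"],s["ft_force"])
for y in(-.06,0,.054):
    robot.line_to(W((.05,y,.085)),vel=.06); s=robot.observe(); print(s["time"],s["tool_pos"],s["ft_force"])
    cv2.imwrite(f"pics/p{int(y*1000)}.png",robot.grab_frame("scene"))
E
python3 -c "
import cv2,numpy as np
a=[cv2.imread(f'pics/p{k}.png')[80:300,100:350] for k in (-60,0,54)]
cv2.imwrite('pics/push.png',np.hstack(a))"
```

```text
bottle [0.049 0.008] 0.0726
[-36.171  30.654  12.114  71.46    0.    137.579]
[-24.564  18.194  -3.602  68.204   0.    149.186]
3.9833 [ 0.649 -0.314  0.086] 0.08496702034289122 [ 0.156 -1.101 -1.145]
5.05 [ 0.642 -0.259  0.085] [ 1.063 -0.619 -1.085]
6.25 [ 0.636 -0.199  0.085] [-0.294 -0.955 -0.422]
7.35 [ 0.63  -0.145  0.085] [ 0.717 -0.712 -0.114]
```

View pics/push.png

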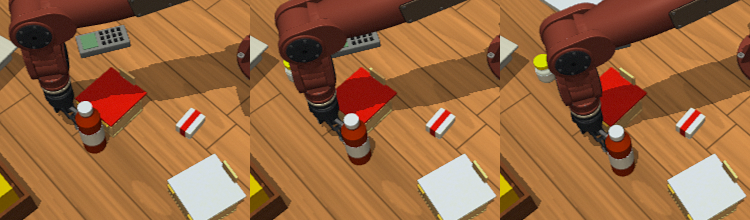

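The bottle stands upright next to the red box's left end. Next: measure it, back off, go over to the lid front and insert the slot.

```bash
cat >> h.py <<'E'
def bottle(im=None):
    im=robot.grab_frame("scene") if im is None else im
    out=[]
    for c in blobs(im,(0,0,150),(180,60,255),50):
        (u,v),s,_=cv2.minAreaRect(c)
        if max(s)<22: out.append((np.round([u,v]),np.round(s),np.round(B(ray("scene",(u,v),.2)),4)))
    return out
E
python3 - <<'E'
from h import *
np.set_printoptions(precision=3,suppress=True)
robot.line_to(W((.05,.034,.085)),vel=.1)
for b in bottle(): print(b)
robot.line_to(W((.05,.02,.33)),vel=.2)
w=.05
kw=dict(w=w,phi0=42,r=.142)
p,o=slot(0,-.052,lead=-.0165,**kw)
dx=W((.06,0,0))-W((0,0,0)); pre=p-dx; hi=pre+[0,0,.15]
print(p,pre,robot.ik(p,o),robot.ik(pre,o),robot.ik(hi,o))
robot.move_pose(hi,o)
robot.set_gripper(w)
s=robot.observe(); print(s["time"],s["tool_pos"],hi,s["gripper_width"])
t=robot.line_to(pre,vel=.12,guard=8); print(t)
cv2.imwrite("pics/w1.png",robot.grab_frame("wrist")); cv2.imwrite("pics/s1.png",robot.grab_frame("scene")[80:290,120:400])
print(robot.observe()["time"],robot.observe()["ft_force"])
E
python3 -c "
import cv2,numpy as np
a=cv2.imread('pics/s1.png');b=cv2.imread('pics/w1.png')
cv2.imwrite('pics/c1.png',np.hstack([cv2.resize(a,(400,300)),cv2.resize(b,(400,300))]))"
```

```text
(array([216., 211.]), array([12., 15.]), array([0.048, 0.162]))
[ 0.417 -0.275  0.108] [ 0.357 -0.282  0.108] [-69.768 -36.377 -59.169  52.188  46.148  20.411] [-79.615 -38.72  -60.132  64.01   47.835   6.166] [-79.615 -43.966 -47.469  81.919  47.835   6.166]
11.7167 [ 0.357 -0.282  0.258] [ 0.357 -0.282  0.258] 0.050178179533162046
False
13.2167 [ 0.989 -0.108 -0.023]
```

View pics/c1.png

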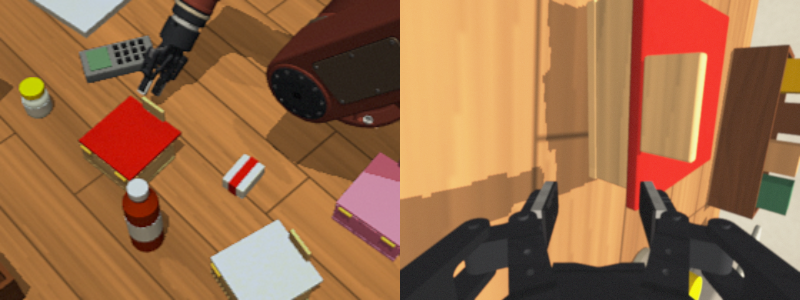

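Bottle upright at box y≈0.16. In the wrist view the lid's edge lies between the two fingers, off the tab. Insert with guard, then start lifting.

```bash
python3 - <<'E'
from h import *
np.set_printoptions(precision=3,suppress=True)
print("lip corner pred wrist",proj("wrist",W((-.155,-.075,.0605))),"seen ~(325,290)")
w=.05; kw=dict(w=w,phi0=42,r=.142)
p,o=slot(0,-.052,lead=-.0165,**kw)
t=robot.line_to(p,vel=.06,guard=5); s=robot.observe(); print(t,s["tool_pos"],p,s["ft_force"])
if not t:
    for th,l in((0,-.006),(0,0),(5,0),(10,0),(15,0),(20,0)):
        p,o=slot(th,-.052,lead=l,**kw); t=robot.line_to(p,vel=.06,rotation=o,guard=10); s=robot.observe(); print(th,t,s["ft_force"],s["time"])
        if t: break
cv2.imwrite("pics/w2.png",robot.grab_frame("wrist")); cv2.imwrite("pics/s2.png",robot.grab_frame("scene")[80:290,120:400])
E
python3 -c "
import cv2,numpy as np
a=cv2.imread('pics/s2.png');b=cv2.imread('pics/w2.png')
cv2.imwrite('pics/c2.png',np.hstack([cv2.resize(a,(400,300)),cv2.resize(b,(400,300))]))"
```

```text
lip corner pred wrist [311.244 292.975] seen ~(325,290)
False [ 0.417 -0.275  0.108] [ 0.417 -0.275  0.108] [-0.469 -0.19  -0.436]
0 False [-1.638 -1.993 -1.335] 14.6917
0 False [-2.103 -0.57  -0.464] 14.9417
5 False [-1.057 -0.297 -0.259] 15.3333
10 False [-1.23  -0.687 -1.764] 15.725
15 False [-0.631 -0.57  -0.215] 16.1167
20 False [-0.902  0.502 -0.948] 16.5083
```

View pics/c2.png

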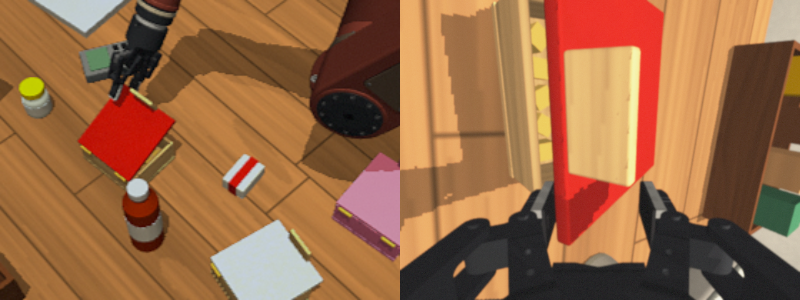

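```bash
python3 - <<'E'
from h import *
np.set_printoptions(precision=3,suppress=True)
def go(th,w,vel=.08,tip=.068):
    p,o=slot(th,-.052,w=w,phi0=42,r=.142,tip=tip); t=robot.line_to(p,vel=vel,rotation=o,guard=12); s=robot.observe()
    print(th,t,s["ft_force"],s["time"]); return t
ok=not any(go(th,.05) for th in range(26,63,6))
if ok:
    robot.set_gripper(.032); print(robot.observe()["gripper_width"])
    for th in (65,70,75):
        if go(th,.032,tip=.070): break
cv2.imwrite("pics/w3.png",robot.grab_frame("wrist")); cv2.imwrite("pics/s3.png",robot.grab_frame("scene")[80:290,120:400])
E
python3 -c "
import cv2,numpy as np
a=cv2.imread('pics/s3.png');b=cv2.imread('pics/w3.png')
cv2.imwrite('pics/c3.png',np.hstack([cv2.resize(a,(400,300)),cv2.resize(b,(400,300))]))"
```

```text
26 False [-1.104 -0.615 -1.129] 16.975
32 False [-0.804 -0.186 -0.795] 17.35
38 False [-0.534 -1.366  0.51 ] 17.725
44 False [ 0.114 -0.018 -1.091] 18.1
50 False [ 0.09  -0.906 -0.531] 18.475
56 False [-1.261  0.83  -0.224] 18.85
62 False [-1.239  0.172  0.196] 19.225
0.031926077949791715
65 False [ 0.449 -0.582  0.348] 19.7917
70 False [-0.189 -0.314 -0.504] 20.1333
75 False [-0.121  0.222 -0.507] 20.475
```

View pics/c3.png

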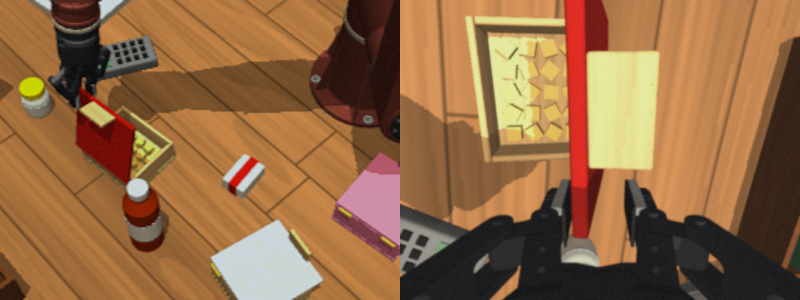

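The lid is upright between the two fingers and well guided, so I carry on to the stop.

```bash
python3 - <<'E'
from h import *
np.set_printoptions(precision=3,suppress=True)
for th in (79,83,87,91,95,99,103,107,110):
    p,o=slot(th,-.052,w=.032,phi0=42,r=.142,tip=.070); t=robot.line_to(p,vel=.06,rotation=o,guard=10); s=robot.observe()
    print(th,t,s["ft_force"],s["time"])
    if t: break
cv2.imwrite("pics/w4.png",robot.grab_frame("wrist")); cv2.imwrite("pics/s4.png",robot.grab_frame("scene")[80:290,120:400])
E
python3 -c "
import cv2,numpy as np
a=cv2.imread('pics/s4.png');b=cv2.imread('pics/w4.png')
cv2.imwrite('pics/c4.png',np.hstack([cv2.resize(a,(400,300)),cv2.resize(b,(400,300))]))"
```

```text
79 False [-0.525 -0.44   0.577] 20.9333
83 False [-0.819 -0.714  0.475] 21.2917
87 False [-0.212 -0.29  -0.031] 21.65
91 False [ 0.1    0.836 -0.257] 22.0083
95 False [ 0.135  0.003 -0.089] 22.3667
99 False [ 0.37   0.33  -0.308] 22.725
103 False [ 0.94  -0.295 -0.634] 23.0833
107 False [ 0.393  0.985 -0.475] 23.4417
110 False [-1.18  -0.304 -0.234] 23.75
```

View pics/c4.png

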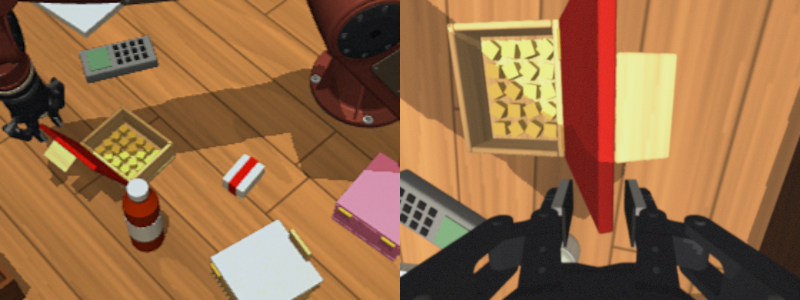

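```bash
python3 - <<'E'
from h import *
np.set_printoptions(precision=3,suppress=True)
p,o=slot(113,-.052,w=.032,phi0=42,r=.142,tip=.070); print(robot.line_to(p,vel=.05,rotation=o,guard=10))
robot.set_gripper(.055)
d=W((.416*.07,0,.909*.07))-W((0,0,0)); print(d)
print(robot.line_to(robot.observe()["tool_pos"]+d,vel=.08,guard=10))
s=robot.observe(); print(s["time"],s["ft_force"],s["tool_pos"])
robot.line_to(np.array(s["tool_pos"])+[-.05,-.02,.06],vel=.12)
robot.pause(.5)
im=robot.grab_frame("scene"); cv2.imwrite("pics/s5.png",im); cv2.imwrite("pics/t5.png",robot.grab_frame("top"))
for b in bottle(im): print(b)
# lid top edge: predicted pixels at 2.0 rad (underside edge at r=.155)
for th in(1.8,1.9,2.0): print(th,[proj("scene",W((-.155*np.cos(th),y,.0605+.155*np.sin(th)))) for y in(-.075,.075)])
E
python3 -c "
import cv2,numpy as np
a=cv2.imread('pics/s5.png');b=cv2.imread('pics/t5.png')
cv2.imwrite('pics/c5.png',np.hstack([cv2.resize(a[80:380,20:420],(400,300)),b[60:360,80:480]]))"
```

```text
False
[0.029 0.003 0.064]Traceback (most recent call last):
  File "<stdin>", line 6, in <module>
plant.IKError: the arm cannot follow that straight line within its joint ranges
[ WARN:0@0.005] global loadsave.cpp:275 findDecoder imread_('pics/s5.png'): can't open/read file: check file path/integrity
[ WARN:0@0.005] global loadsave.cpp:275 findDecoder imread_('pics/t5.png'): can't open/read file: check file path/integrity
Traceback (most recent call last):
TypeError: 'NoneType' object is not subscriptable
```

Joint range blocks the upward retreat; I slide out sideways past the lid's free end instead.

```bash
python3 - <<'E'
from h import *
np.set_printoptions(precision=3,suppress=True)
d=W((0,-.08,0))-W((0,0,0))
print(robot.line_to(robot.observe()["tool_pos"]+d,vel=.08,guard=10))
s=robot.observe(); print(s["time"],s["ft_force"],s["tool_pos"])
robot.line_to(np.array(s["tool_pos"])+[-.06,-.02,.06],vel=.12)
robot.pause(.5)
im=robot.grab_frame("scene"); cv2.imwrite("pics/s5.png",im); cv2.imwrite("pics/t5.png",robot.grab_frame("top"))
for b in bottle(im): print(b)
for th in(1.8,1.9,2.0): print(th,[proj("scene",W((-.155*np.cos(th),y,.0605+.155*np.sin(th)))) for y in(-.075,.075)])
E
python3 -c "
import cv2,numpy as np
a=cv2.imread('pics/s5.png');b=cv2.imread('pics/t5.png')
cv2.imwrite('pics/c5.png',np.hstack([a[80:380,20:420],b[60:360,80:480]]))"
```

```text
False
25.6917 [-1.206  0.757  0.718] [ 0.684 -0.326  0.257]
(array([216., 211.]), array([12., 14.]), array([0.047, 0.163]))
1.8 [array([155.52 , 156.102]), array([194.543, 186.559])]
1.9 [array([151.713, 160.428]), array([190.649, 191.11 ])]
2.0 [array([148.154, 164.972]), array([186.968, 195.853])]
```

View pics/c5.png

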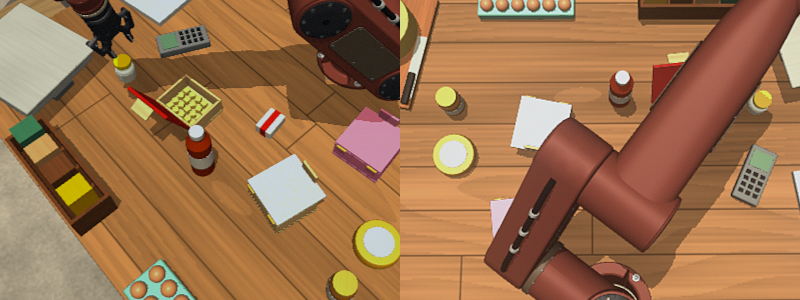

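Run:
```python
from h import *
im=cv2.imread("pics/s5.png")
for c in blobs(im,(22,150,130),(34,255,255),60): print(cv2.minAreaRect(c)[0])
hsv=cv2.cvtColor(im,cv2.COLOR_BGR2HSV); m=cv2.inRange(hsv,np.array((0,185,90)),np.array((6,255,255)))[140:210,130:200]
v,u=np.where(m); i=u.argmin(); print("lid left corner",u[i]+130,v[i]+140)
robot.job_done(); print(robot.observe()["time"])
```

```text
(364.5, 362.5)
(398.0, 322.0)
(93.33998107910156, 268.6199951171875)
(209.5471649169922, 182.91510009765625)
(141.5, 140.5)
lid left corner 147 168
the job is handed in; nothing more can be done
the job is handed in; nothing more can be done
```

The job is done and handed in, after about 27 s of the 59 s allowed. No verdict was reported.

**Bottle:** I pushed it low along the counter with the back of an open finger, to the left of the red box. It stands upright at about y = +0.16 m in the box's frame; the limit was 0.105.

**Lid:** I raised the red lid with one fingertip under its lip. The other finger stayed loosely behind it, so the lid could not run away as it tipped back against its stop. I then slid the gripper out sideways, because a joint range blocked the upward retreat I had planned.

**Last checks:**
- **Lid angle:** the lid's corner was at pixel (147,168), against (148,165) predicted for 2.0 rad and (152,160) for 1.9 rad. It stayed there with the gripper away.
- **Bottle:** its cap measured the same before and after the lid work.
- **Other goods:** the mustard jar, honey jar and cheese wheel were at exactly their starting pixels. The wrapped cheese, card terminal and white lid looked undisturbed by eye only.
- **Forces:** no contact guard tripped, and the force readings I took stayed at about 2 N per axis.
- **Lid speed:** I did not measure it directly. The slow guided motion and small play should have kept it well under 4 rad/s.

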